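Zero the warmer's timer, then level its tray and keep the foot pressed

TASK

Turn the bottle warmer's timer dial back to its zero stop. Then press the blue wing knob of the tray's levelling foot fully down and, keeping it down, turn it until the bubble of the yellow spirit level sits centred between the two black lines. Finish while holding: do not let go, keep the knob pressed fully down with the bubble centred (a colleague will then lock it), and leave the green start button and the other things on the shelf where they are.

Things in the scene. Friction and masses are not known exactly. Their poses are not given: they have to be found in the camera images.
- foot_knob: blue wing knob of the levelling foot, on the tray's end away from the white bottle warmer: a round flange of radius 32 mm (top 16 mm above the origin) with a grip bar 48 long, 14 wide, 30 mm high (16 to 46 mm above the origin). Origin on its axis at the tray's top face; z up, x along the bar, y across it. Turns stiffly (0.2 N m) and stays; 0.5 to 1.4 rad counter-clockwise from above is needed
- seat (a joint): how far the sprung levelling foot stands up, rad: 0.035 left alone (knob 11 mm above its pressed place), 0 with the knob pressed fully down; under 0.005 (1.6 mm at the knob) counts as down. Pressing the knob takes 4 to 7 N up to a firm stop; 10 to 18 N there is a good push
- vial_mid (a point): middle, on top, of the green vial of the yellow spirit level (housing 36 x 126 x 18 mm, fixed on the aluminium tray), half-way between its two black lines, which stand 16 mm either side. y runs along the vial, +y towards the bottle warmer, -y towards the knob; z up
- bubble_mid (a point): middle of the pale bubble (20 long, 18 mm wide); slides up to 32 mm either way, goes to the high end, settles in about 2 s. Knob not pressed: it lies at the knob's end. Pressed fully down: each 1 rad the knob is turned counter-clockwise (lowering that end) moves it about 20 mm towards the warmer. Centred: within 5 mm of vial_mid along the vial
- timer (a joint): angle of the timer dial, rad, 0 at its zero stop, growing clockwise seen from above; it starts between 0.6 and 1.3, so it is turned back counter-clockwise. It turns lightly (0.05 N m) and stays where it is left
- timer_grip (a point): centre of the grip bar of the black timer dial on the bottle warmer's flat top (warmer 160 x 130 x 110 mm). The bar is 42 mm long, 12 wide, 24 high (12 mm above and below this point); under it lies a disc of radius 25 mm; the warmer's top is 17.5 mm under this point. x along the bar towards its white mark, y across, z up. At zero the mark points to the red tick
- start_button (a joint): green start button, 18 mm wide, on the warmer's top at the corner farthest from the knob and the dial; m pressed, 0 untouched, 0.005 fully down; leave it alone (under 0.003)
- glass_bottle: glass bottle, radius 29 mm, 150 mm high, standing on the shelf; origin at the centre of its underside; bystander
- spoon: orange silicone spoon 150 mm long lying on the shelf, origin at its underside; bystander
- ring_b: green ring, 54 mm across, 16 mm high, lying on the shelf, origin at the centre of its underside; bystander
- ring_a: blue ring 48 mm across in the top tier of the grey three-level stacking tiers (170 x 200 mm, 190 mm high), origin at the centre of its underside; bystander
- cap_a: white bottle cap, 40 mm across, in the top tier; origin at the centre of its underside; bystander
- cap_b: orange bottle cap, 40 mm across, in the top tier; origin at the centre of its underside; bystander

How it is judged:
By the outcome, as a careful person would: the job done as asked, in the order asked, and still so for the second after the job is handed in, while the arm keeps its last pose, push and grip.
It also fails if it takes over 72 s, if anything falls off the work surface, if the arm or the gripper's body presses on something with over 40 N, if the wrist force passes 120 N, or if a joint passes its speed limit or range.

ROBOT

A 7-joint arm with a two-finger parallel gripper is mounted at the origin on the work surface. World frame = base frame: x ahead of the robot, y to its left, z up, the work surface at z = 0. Lengths are in m, angles in rad, forces in N, time in s.
With the tool pointing down it reaches from about 0.35 to 0.9 m from the base axis. Payload 8.1 kg.
Tool frame: the origin (TCP) lies at the very end of the fingers, on their centre line; the grasp point (between the pads) lies 19 mm behind it; x points along the fingers, y is the direction in which the jaws open and shut, and the axes are right-handed (so a half turn about x gives the same grasp; the last joint's range is limited). The gripper opens to 92 mm and grips with 3 to 60 N. Pads are 19 mm wide; open, the fingers measure 130 mm over their backs; the gripper's body (75 mm by 190 mm) begins 47 mm behind the grasp point.
Start: joints at [-1.287, 0.434, 0.025, 1.573, -0.012, 1.134, -0.075], TCP at [0.236, 0.579, 0.227] pointing down, gripper open.
Joint ranges: [-2.62, 2.62], [-0.44, 2.09], [-1.27, 1.32], [0.08, 2.57], [-1.32, 4.46], [0.12, 2], [-2.74, 2.74]. Speed limits (rad/s): [2.22, 2.22, 3.01, 3.01, 3.14, 3.14, 3.14].

INTERFACE

Orientations are given as a rotation vector (axis times angle).
In Python, from cell import * gives the robot as it stands.
- The arm moves only by the shell command python3 -m handwheel 'ROWS' [FORCE]. ROWS is JSON, a list of rows, each a list of 7 numbers: the opening, from 0 (shut) to 1 (fully open), then the shift along the tool's x, y, z in m, then the turn, a rotation vector about the tool's x, y, z in rad. A call has 1 to 10 rows; each row shifts and turns the commanded pose from where the row before left it, along the tool's axes as they then stand; what a row does not reach is not made up. A row lasts 1/10 s, in which the tool goes at most 50 mm and 8.59 degrees, less where a joint would pass 70% of its speed; a pose out of reach is approached as far as the arm can. A call is refused whole if a number of a shift passes 0.05 or a number of a turn 0.15, either way. A call with a gripper value outside its range is refused whole. The fingers move at their own pace and stop on an object; FORCE is the grip in N (left out, the last holds). Time passes only in rows, so rows that do not move let the fingers close. It gives the time, the measured TCP pose, the force and the opening at its end, in the units of the state.
- observe(): the state, without advancing time (a new reading comes with each control period).
- get_image(name): name is "scene" or "top" or "wrist"; returns (picture, depth): 480x640x3 uint8, blue, green, red; 480x640 float32, m along the optical axis (not along the pixel's ray), 0 where there is no reading.
- get_calibration(name): a dict with "camera_matrix" (3x3 intrinsics, pixels), "pose" (4x4, takes a point from camera to world coordinates). Camera axes: x right, y down, z forward; pixel columns grow to the right and rows downward; lengths in m; the calibration is good to about 2 mm. The wrist camera is an equidistant fisheye: a pixel r from the principal point sees the ray r / f radians off the axis. A picture is of the moment at which its call begins: read the wrist's pose just before it. get_calibration takes no time and is no camera call; for the wrist camera it gives the pose at the moment of the call.
- sign_off(): hands the job in, once; it reports no verdict.
The state is a dict: "clock": time; "joints": joint angles; "dq": joint speeds; "joint_efforts": joint torques, N m; "position": TCP position; "ee_rot": TCP orientation; "force": force on the tool from outside, world axes, zero at the start; "ft_torque": the same for the moment, N m; "width": opening from 0.0 (shut) to 1.0 (fully open).
Only numpy, scipy, OpenCV 4.12 (cv2) and the standard library are available. Lean on these libraries where they do the work, as an engineer would, in place of code of your own. Each camera call takes 0.05 s, during which the arm holds its last target. There are 200 camera calls.

## Working session

There is one attempt and no reset: what is moved stays moved. The work goes in short steps, Python scripts to look and compute and a shell command to move; the robot and the scene stay as the last step left them, time stands still between calls to the robot, and variables do not carry over. Pictures are saved under pics/ and viewed, about 8 in all and at most 12, crops included, and the job is handed in when it is done.

```bash
mkdir -p pics
cat > h.py <<'E'
from cell import *
import numpy as np, cv2
from scipy.spatial.transform import Rotation as R
def world(name,u,v,z):
    c=get_calibration(name);K=np.array(c["camera_matrix"]);T=np.array(c["pose"])
    d=T[:3,:3]@np.linalg.inv(K)@[u,v,1.];o=T[:3,3]
    return o+d*(z-o[2])/d[2]
def pix(name,p):
    c=get_calibration(name);K=np.array(c["camera_matrix"]);T=np.linalg.inv(np.array(c["pose"]))
    q=K@(T[:3,:3]@np.array(p)+T[:3,3]);return q[:2]/q[2]
E
python3 - <<'E'
from h import *
s=observe();print(s)
for n in("scene","top"):
    im,d=get_image(n);cv2.imwrite(f"pics/{n}0.png",im);np.save(f"pics/{n}0.npy",d)
    print(n,get_calibration(n))
E
```

```text
{'clock': 0.0, 'joints': array([-1.2866192 ,  0.43521635,  0.02498902,  1.57410972, -0.01159315,
        1.13399362, -0.07506067]), 'dq': array([-0.00148984, -0.00120877, -0.00173203, -0.00148135,  0.00080114,
        0.00012367,  0.00165367]), 'joint_efforts': array([-1.22300835e-04, -6.67852378e+01,  9.84403901e-01, -3.14473522e+01,
       -6.06579194e-02,  4.28449921e-02,  1.86048264e-04]), 'position': array([0.23562289, 0.57832578, 0.2259444 ]), 'ee_rot': array([ 0.30222712,  1.54955953, -0.30471394]), 'force': array([-0.04683396,  0.16599491,  0.37687874]), 'ft_torque': array([0.00625441, 0.0566795 , 0.03648761]), 'width': 1.0001891222975057}
scene {'camera_matrix': array([[569.42067235,   0.        , 331.59222871],
       [  0.        , 569.42067235, 241.93664371],
       [  0.        ,   0.        ,   1.        ]]), 'pose': array([[ 0.49032859,  0.57685479, -0.65331189,  1.3421779 ],
       [ 0.87151676, -0.32972126,  0.3629634 , -0.45225738],
       [-0.00603364, -0.74734359, -0.66441038,  0.97413905],
       [ 0.        ,  0.        ,  0.        ,  1.        ]])}
top {'camera_matrix': array([[458.65565216,   0.        , 312.29289131],
       [  0.        , 458.65565216, 230.51074725],
       [  0.        ,   0.        ,   1.        ]]), 'pose': array([[-0.00382233, -0.99478703,  0.10190268,  0.39915285],
       [-0.9999709 ,  0.00447516,  0.00617855,  0.01924047],
       [-0.00660237, -0.10187609, -0.99477519,  1.14376164],
       [ 0.        ,  0.        ,  0.        ,  1.        ]])}
```

View pics/top0.png

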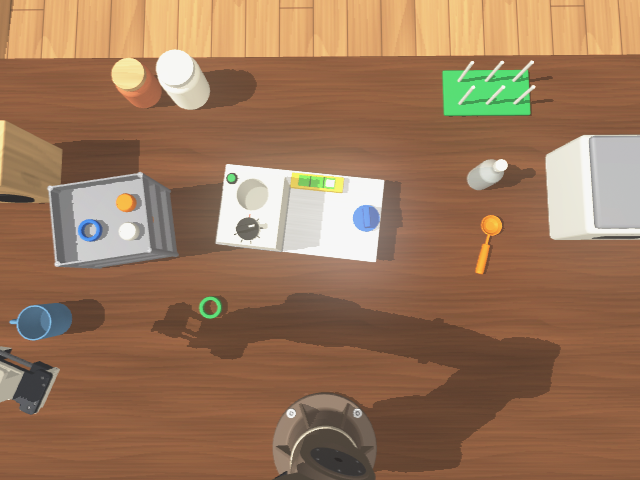

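View pics/scene0.png

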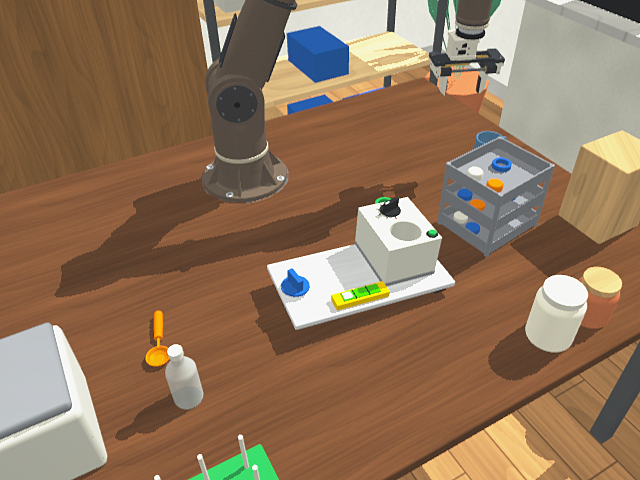

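The top view shows the dial at (247,229), knob at (366,217), level at (318,182) and button at (232,178). In the scene view the knob is at (295,284) and the dial at (390,208). Next I'll zoom in.

Run:
```python
from h import *
t=cv2.imread("pics/top0.png");s=cv2.imread("pics/scene0.png")
z=lambda im,u,v,r=25:cv2.resize(im[v-r*3//4:v+r*3//4,u-r:u+r],(400,300),interpolation=cv2.INTER_CUBIC)
cv2.imwrite("pics/z0.png",np.vstack([np.hstack([z(t,247,229),z(t,366,217)]),np.hstack([z(t,318,183,32),z(s,390,208)])]))
d=np.load("pics/top0.npy");c=get_calibration("top");K=c["camera_matrix"];T=c["pose"]
def w(u,v):
    return (T[:3,:3]@(np.linalg.inv(K)@[u,v,1])*d[v,u]+T[:3,3]).round(4)
for n,u,v in[("warmer top",236,205),("dial",247,230),("tray",340,235),("knob flange",357,226),("bar",366,217),("vial",325,183),("table",300,280)]:print(n,w(u,v))
```

```text
warmer top [0.5573 0.1919 0.1537]
dial [0.5004 0.1645 0.1719]
tray [ 0.4995 -0.0399  0.0562]
knob flange [ 0.5187 -0.0789  0.0757]
bar [ 0.5361 -0.097   0.1046]
vial [ 0.6223 -0.0047  0.0715]
table [3.931e-01 5.730e-02 3.000e-04]
```

View pics/z0.png

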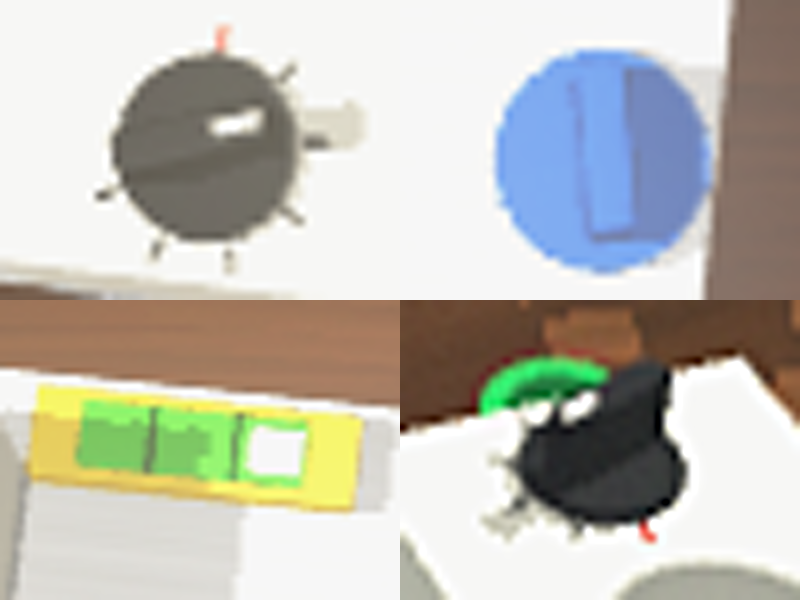

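Run:
```python
from h import *
t=cv2.imread("pics/top0.png");d=np.load("pics/top0.npy");c=get_calibration("top");K=c["camera_matrix"];T=c["pose"]
v,u=np.mgrid[:480,:640];P=(np.stack([u,v,u*0+1],-1)@np.linalg.inv(K).T*d[...,None])@T[:3,:3].T+T[:3,3]
z=lambda a:np.round(np.median(P[a].reshape(-1,3),0),4)
print("wtop",z(np.s_[235:241,225:232]),z(np.s_[192:205,226:234]),z(np.s_[175:180,250:270]))
print("tray",z(np.s_[232:250,335:370]),z(np.s_[186:200,350:380]))
hsv=cv2.cvtColor(t,cv2.COLOR_BGR2HSV)
def blob(m,box):
    k=np.zeros(m.shape,np.uint8);a,b,e,f=box;k[b:f,a:e]=m[b:f,a:e];cs,_=cv2.findContours(k,0,2);return max(cs,key=cv2.contourArea)
dk=blob((t.max(2)<140).astype(np.uint8),(232,217,262,245));e=cv2.minEnclosingCircle(dk);print("dial",e,world("top",*e[0],.160))
kn=blob(((hsv[...,0]>95)&(hsv[...,0]<125)&(hsv[...,1]>90)).astype(np.uint8),(345,195,390,240));e=cv2.minEnclosingCircle(kn);print("knob",e,world("top",*e[0],.072),world("top",*e[0],.078))
# bar top by height
for nm,box,lo in(("knobbar",(345,195,390,240),.095),("dialbar",(230,210,265,245),.172)):
    a,b,e_,f=box;Q=P[b:f,a:e_].reshape(-1,3);Q=Q[Q[:,2]>lo];m=np.median(Q,0);w,V=np.linalg.eigh(np.cov((Q-Q.mean(0))[:,:2].T));print(nm,len(Q),m,Q[:,:2].min(0),Q[:,:2].max(0),np.ptp((Q[:,:2])@V,0),"ang",np.arctan2(V[1,1],V[0,1]))
rd=np.argwhere((t[...,2].astype(int)-t[...,1]>60)[205:222,235:262])+[205,235];r=rd.mean(0)[::-1];print("red",world("top",*r,.155), "mark",world("top",222+237/8,211+122/8.33,.184))
y=observe();M=R.from_rotvec(y["ee_rot"]).as_matrix();print(M.round(3))
c=get_calibration("wrist");W=np.array(c["pose"]);print(M.T@(W[:3,3]-y["position"]),M.T@W[:3,:3],c["camera_matrix"])
```

```text
wtop [0.4864 0.209  0.151 ] [0.5734 0.2066 0.1508] [0.6192 0.1402 0.1538]
tray [ 0.4863 -0.0683  0.0563] [ 0.601  -0.0989  0.057 ]
dial ((247.05262756347656, 228.2894744873047), 11.184314727783203) [0.5053824  0.16620427 0.16      ]
knob ((365.82940673828125, 217.80587768554688), 13.195324897766113) [ 0.53843679 -0.10023738  0.072     ] [ 0.53765704 -0.09956851  0.078     ]
knobbar 137 [ 0.53800655 -0.09750483  0.10311783] [ 0.39915285 -0.10637021] [0.56205533 0.01924047] [0.04112734 0.20282353] ang 2.5618728957832984
dialbar 131 [0.50519619 0.16531473 0.18226901] [0.39915285 0.01924047] [0.5144228  0.18666285] [0.03569071 0.1981983 ] ang 0.9855187915198953
red [0.53389912 0.16300797 0.155     ] mark [0.50835126 0.15303244 0.184     ]
[[-0.     0.377  0.926]
 [-0.001  0.926 -0.377]
 [-1.    -0.001  0.   ]]
[-0.15796155  0.00074086 -0.06923352] [[ 1.13796230e-03 -2.57547894e-01  9.66264864e-01]
 [ 9.99999302e-01 -1.43964248e-05 -1.18152829e-03]
 [ 3.18210882e-04  9.66265534e-01  2.57547698e-01]] [[371.64829954   0.         316.52314633]
 [  0.         371.64829954 239.86115521]
 [  0.           0.           1.        ]]
```

```bash
python3 -m handwheel '[[1,-0.04,0,0,0,0,0],[1,-0.02,-0.02,0.03,0,0,0],[1,0,-0.028,0.04,0,0,0],[1,0,-0.028,0.04,0,0,0],[1,0,-0.028,0.04,0,0,0],[1,0,-0.028,0.04,0,0,0],[1,0,-0.028,0.04,0,0,0],[1,0,-0.028,0.04,0,0,0],[1,0,-0.028,0.04,0,0,0],[1,0,-0.028,0.04,0,0,0]]'
python3 -m handwheel '[[1,0,-0.028,0.04,0,0,0],[0.6,0,0,0,0.135,0,0],[0.6,0,0,0,0.135,0,0],[0.6,0,0,0,0.135,0,0],[0.6,0,0,0,0.135,0,0],[0.6,0,0,0,0.135,0,0],[0.6,0,0,0,0.135,0,0],[0.6,0,0,0,0.135,0,0],[0.6,0,0,0,0,0,0],[0.6,0,0,0,0,0,0]]'
cat >> h.py <<'E'
def wray(c,u,v):
    K=np.array(c["camera_matrix"]);T=np.array(c["pose"]);x,y=u-K[0,2],v-K[1,2];r=np.hypot(x,y)+1e-9;a=r/K[0,0]
    return T[:3,3],T[:3,:3]@np.array([np.sin(a)*x/r,np.sin(a)*y/r,np.cos(a)])
def wworld(c,u,v,z):
    o,d=wray(c,u,v);return o+d*(z-o[2])/d[2]
def wrist(fn):
    c=get_calibration("wrist");im,d=get_image("wrist");cv2.imwrite(fn,im);return c,im
def orth(c,im,x,y,z,h=.05,px=400):
    "orthophoto of plane z: up = +x, left = +y"
    K=np.array(c["camera_matrix"]);T=np.array(c["pose"]);v,u=np.mgrid[:px,:px]
    P=np.stack([x+h-2*h*v/px,y+h-2*h*u/px,z+0*u],-1);q=(P-T[:3,3])@T[:3,:3];r=np.hypot(q[...,0],q[...,1])+1e-9;a=np.arctan2(r,q[...,2])*K[0,0]/r
    return cv2.remap(im,(K[0,2]+q[...,0]*a).astype(np.float32),(K[1,2]+q[...,1]*a).astype(np.float32),1)
def st():
    s=observe();M=R.from_rotvec(s["ee_rot"]).as_matrix();print("t%.2f"%s["clock"],"pos",s["position"].round(4),"yaw %.3f"%np.arctan2(M[1,1],M[0,1]),"down",M[:,0].round(3),"F",s["force"].round(2),"T",s["ft_torque"].round(3),"w %.3f"%s["width"],"q",s["joints"].round(2));return s,M
E
python3 - <<'E'
from h import *
st();c,im=wrist("pics/w1.png")
cv2.imwrite("pics/w1o.png",np.hstack([orth(c,im,.505,.1655,.157),orth(c,im,.505,.1655,.1805)]))
E
```

```text
clock: 1.1
position: [0.4684, 0.2189, 0.2866]
ee_rot: [0.303, 1.55, -0.303]
force: [1.1, 1.3, 0.0]
width: 0.998
clock: 2.1
position: [0.4941, 0.1798, 0.2865]
ee_rot: [1.028, 1.315, -1.029]
force: [0.8, 0.1, -0.2]
width: 0.604
t2.10 pos [0.4941 0.1798 0.2865] yaw 0.243 down [-0. -0. -1.] F [ 0.83  0.08 -0.21] T [-0.017  0.064 -0.024] w 0.604 q [-0.77  0.23  0.4   1.75 -0.09  1.19 -0.1 ]
```

View pics/w1o.png

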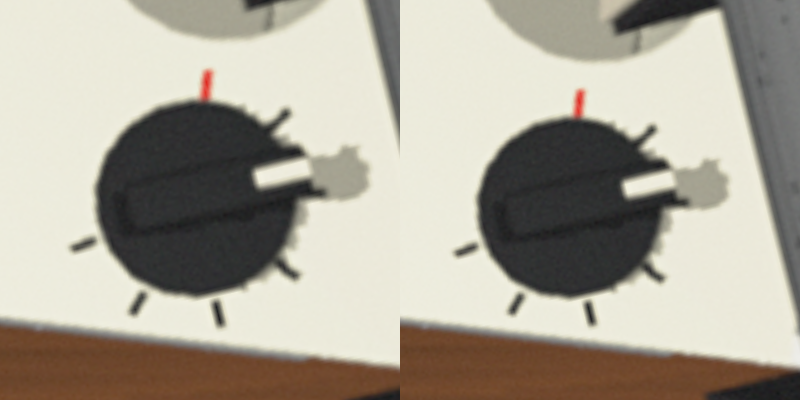

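The bar's axis is at about (0.505, 0.167) with the mark at -1.35 rad and the red tick at -0.09, so the timer reads about 1.26. Next I descend and grip.

```bash
python3 -m handwheel '[[0.6,0.03,0.0075,0.0153,-0.018,0,0],[0.5,0.04,0,0,0,0,0],[0.5,0.03,0,0,0,0,0],[0.5,0.016,0,0,0,0,0],[0.5,0.01,0,0,0,0,0],[0.5,0,0,0,0,0,0]]'
python3 - <<'E'
from h import *
st()
E
python3 -m handwheel '[[0,0,0,0,0,0,0],[0,0,0,0,0,0,0],[0,0,0,0,0,0,0],[0,0,0,0,0,0,0],[0,0,0,0,0,0,0],[0,0,0,0,0,0,0]]' 15
python3 - <<'E'
from h import *
st()
E
```

```text
clock: 2.75
position: [0.5048, 0.1664, 0.1599]
ee_rot: [1.016, 1.321, -1.018]
force: [0.6, -0.8, -0.2]
width: 0.5
t2.75 pos [0.5048 0.1664 0.1599] yaw 0.258 down [-0.002 -0.001 -1.   ] F [ 0.6  -0.85 -0.16] T [-0.098  0.111  0.018] w 0.500 q [-0.7   0.36  0.37  1.91 -0.16  0.9   0.01]
clock: 3.35
position: [0.5052, 0.1667, 0.1609]
ee_rot: [1.018, 1.32, -1.018]
force: [-0.3, -0.3, 2.5]
width: 0.129
t3.35 pos [0.5052 0.1667 0.1609] yaw 0.257 down [ 0.  0. -1.] F [-0.26 -0.3   2.53] T [-0.175  0.286 -0.004] w 0.129 q [-0.7   0.36  0.37  1.91 -0.17  0.9   0.01]
```

```bash
python3 -m handwheel '[[0,0,0,0,-0.14,0,0],[0,0,0,0,-0.14,0,0],[0,0,0,0,-0.14,0,0],[0,0,0,0,-0.14,0,0],[0,0,0,0,-0.14,0,0],[0,0,0,0,-0.14,0,0],[0,0,0,0,-0.14,0,0],[0,0,0,0,-0.14,0,0],[0,0,0,0,0,0,0]]'
python3 -c "from h import *;st()"
python3 -m handwheel '[[0,0,0,0,-0.05,0,0],[0,0,0,0,-0.05,0,0],[0,0,0,0,0,0,0]]'
python3 -c "from h import *;st()"
python3 -m handwheel '[[0,0,0,0,-0.04,0,0],[0,0,0,0,0,0,0]]'
python3 -c "from h import *;st()"
```

```text
clock: 4.25
position: [0.5053, 0.1668, 0.1608]
ee_rot: [0.151, 1.565, -0.15]
force: [-0.5, 0.4, 1.1]
width: 0.138
t4.25 pos [0.5053 0.1668 0.1608] yaw 1.379 down [ 0.  0. -1.] F [-0.46  0.44  1.07] T [-0.032  0.231  0.028] w 0.138 q [-0.5   0.35  0.11  1.89 -0.05  0.9   1.01]
clock: 4.55
position: [0.5053, 0.1667, 0.1608]
ee_rot: [0.077, 1.569, -0.076]
force: [0.5, 0.8, 1.9]
width: 0.135
t4.55 pos [0.5053 0.1667 0.1608] yaw 1.473 down [ 0.  0. -1.] F [0.54 0.81 1.93] T [-0.053  0.236 -0.188] w 0.135 q [-0.49  0.35  0.09  1.89 -0.04  0.9   1.09]
clock: 4.75
position: [0.5053, 0.1667, 0.1608]
ee_rot: [0.045, 1.57, -0.045]
force: [0.1, 0.1, 1.5]
width: 0.142
t4.75 pos [0.5053 0.1667 0.1608] yaw 1.513 down [ 0.  0. -1.] F [0.1  0.11 1.51] T [-0.027  0.203 -0.393] w 0.142 q [-0.48  0.35  0.08  1.89 -0.04  0.9   1.13]
```

```bash
python3 -m handwheel '[[0.4,0,0,0,0.03,0,0],[0.4,0,0,0,0,0,0],[0.4,0,0,0,0,0,0],[0.4,-0.04,0,0,0,0,0],[0.4,-0.045,0,0,0,0,0],[0.4,-0.04,0,0,0,0,0],[0.4,0,0,0,0,0,0]]'
python3 - <<'E'
from h import *
st();c,im=wrist("pics/w2.png");a=orth(c,im,.505,.1655,.157)
t,_=get_image("top");cv2.imwrite("pics/top2.png",t)
cv2.imwrite("pics/w2o.png",np.hstack([a,orth(c,im,.505,.1655,.1805)]))
E
```

```text
clock: 5.45
position: [0.5078, 0.1676, 0.2912]
ee_rot: [0.07, 1.561, -0.063]
force: [0.8, 0.0, -0.3]
width: 0.401
t5.45 pos [0.5078 0.1676 0.2912] yaw 1.486 down [ 0.008  0.004 -1.   ] F [ 0.8   0.   -0.28] T [-0.016 -0.024  0.029] w 0.401 q [-0.5   0.23  0.1   1.71 -0.03  1.19  1.09]
```

View pics/w2o.png

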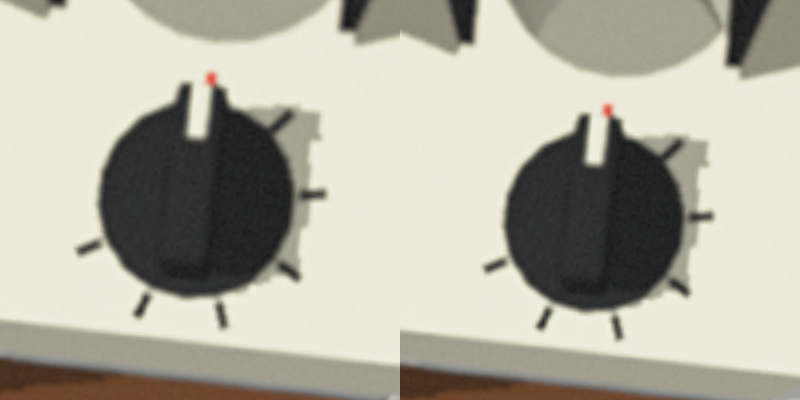

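The mark is on the red tick and the stop was felt. Now to the knob.

```bash
python3 -m handwheel '[[0.6,0,-0.0438,0.0088,0,0,0],[0.6,0,-0.0438,0.0088,0,0,0],[0.6,0,-0.0438,0.0088,0,0,0],[0.6,0,-0.0438,0.0088,0,0,0],[0.6,0,-0.0438,0.0088,0,0,0],[0.6,0,-0.0438,0.0088,0,0,0],[0.6,0,0,0,0.143,0,0],[0.6,0,0,0,0.143,0,0],[0.6,0,0,0,0.143,0,0],[0.6,0,0,0,0.143,0,0]]'
python3 -m handwheel '[[0.6,0,0,0,0.143,0,0],[0.6,0,0,0,0.143,0,0],[0.6,0,0,0,0.143,0,0],[0.6,0,0,0,0.143,0,0],[0.6,0,0,0,0.143,0,0],[0.6,0,0,0,0.143,0,0],[0.6,0,0,0,0.143,0,0],[0.6,0,0,0,0.143,0,0],[0.6,0,0,0,0.143,0,0],[0.6,0,0,0,0.143,0,0]]'
python3 -m handwheel '[[0.6,0.02,0,0,0.143,0,0],[0.6,0.03,0,0,0.143,0,0],[0.6,0.02,0,0,0.143,0,0],[0.6,0,0,0,0.143,0,0],[0.6,0,0,0,0.143,0,0],[0.6,0,0,0,0.143,0,0],[0.6,0,0,0,0.143,0,0],[0.6,0,0,0,0,0,0]]'
python3 - <<'E'
from h import *
st();c,im=wrist("pics/w3.png")
cv2.imwrite("pics/w3o.png",np.hstack([orth(c,im,.538,-.099,.072),orth(c,im,.538,-.099,.102)]))
E
```

```text
clock: 6.55
position: [0.5348, -0.0996, 0.2837]
ee_rot: [0.518, 1.511, -0.52]
force: [-0.4, -0.5, 0.1]
width: 0.604
clock: 7.55
position: [0.5349, -0.0995, 0.2839]
ee_rot: [1.58, 0.917, -1.585]
force: [0.3, -0.1, 0.3]
width: 0.599
clock: 8.35
position: [0.5348, -0.0994, 0.2141]
ee_rot: [2.191, 0.056, -2.198]
force: [-0.2, 0.7, 0.5]
width: 0.604
t8.35 pos [ 0.5348 -0.0994  0.2141] yaw -1.519 down [-0.003 -0.001 -1.   ] F [-0.23  0.68  0.55] T [-0.067  0.147 -0.033] w 0.604 q [-0.52  0.39  0.83  1.83 -0.32  1.06 -1.09]
```

View pics/w3o.png

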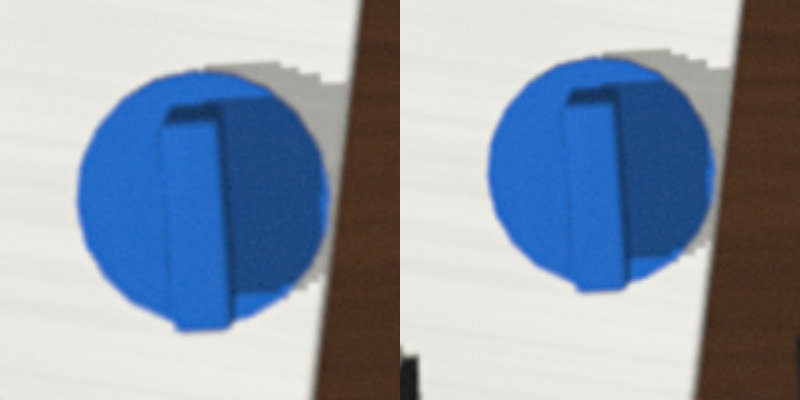

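```bash
python3 -m handwheel '[[0.6,0.04,-0.001,-0.0041,0,0,0],[0.6,0.04,0,0,0,0,0],[0.5,0.03,0,0,0,0,0],[0.5,0.02,0,0,0,0,0],[0.5,0.008,0,0,0,0,0],[0.5,0,0,0,0,0,0]]'
python3 -c "from h import *;st()"
python3 -m handwheel '[[0,0,0,0,0,0,0],[0,0,0,0,0,0,0],[0,0,0,0,0,0,0],[0,0,0,0,0,0,0],[0,0,0,0,0,0,0],[0,0,0,0,0,0,0]]' 40
python3 -c "from h import *;st()"
```

```text
clock: 9.0
position: [0.539, -0.0984, 0.0768]
ee_rot: [2.19, 0.062, -2.195]
force: [-0.6, -0.7, -0.4]
width: 0.503
t9.00 pos [ 0.539  -0.0984  0.0768] yaw -1.514 down [-0.002  0.    -1.   ] F [-0.61 -0.7  -0.43] T [-0.08   0.171  0.028] w 0.503 q [-0.4   0.57  0.69  1.96 -0.5   0.79 -0.94]
clock: 9.6
position: [0.5399, -0.099, 0.0779]
ee_rot: [2.194, 0.059, -2.193]
force: [-0.2, -1.8, -0.5]
width: 0.157
t9.60 pos [ 0.5399 -0.099   0.0779] yaw -1.516 down [ 0.    -0.001 -1.   ] F [-0.19 -1.76 -0.49] T [-1.145  0.204  0.131] w 0.157 q [-0.4   0.56  0.69  1.96 -0.5   0.79 -0.94]
```

```bash
python3 -m handwheel '[[0,0.004,0,0,0,0,0],[0,0.004,0,0,0,0,0],[0,0.002,0,0,0,0,0],[0,0,0,0,0,0,0],[0,0,0,0,0,0,0]]'
python3 -c "from h import *;st()"
python3 -m handwheel '[[0,0.002,0,0,0,0,0],[0,0,0,0,0,0,0],[0,0,0,0,0,0,0]]'
python3 -c "from h import *;st()"
```

```text
clock: 10.1
position: [0.5403, -0.1008, 0.0682]
ee_rot: [2.195, 0.055, -2.192]
force: [-1.6, -7.7, 6.3]
width: 0.149
t10.10 pos [ 0.5403 -0.1008  0.0682] yaw -1.518 down [ 0.001 -0.003 -1.   ] F [-1.59 -7.68  6.34] T [-2.046  0.399  0.207] w 0.149 q [-0.39  0.58  0.68  1.97 -0.52  0.77 -0.93]
clock: 10.4
position: [0.5403, -0.1011, 0.0663]
ee_rot: [2.195, 0.055, -2.191]
force: [-2.3, -8.2, 5.9]
width: 0.152
t10.40 pos [ 0.5403 -0.1011  0.0663] yaw -1.518 down [ 0.002 -0.003 -1.   ] F [-2.33 -8.19  5.93] T [-2.142  0.471  0.183] w 0.152 q [-0.39  0.58  0.68  1.97 -0.52  0.77 -0.92]
```

```bash
python3 -m handwheel '[[0,0.001,0.002,0,0,0,0],[0,0.001,0.001,0,0,0,0],[0,0,0,0,0,0,0],[0,0,0,0,0,0,0]]'
python3 -c "from h import *;st()"
python3 -m handwheel '[[0,0.001,0,0,0,0,0],[0,0,0,0,0,0,0],[0,0,0,0,0,0,0]]'
python3 -c "from h import *;st()"
```

```text
clock: 10.8
position: [0.5406, -0.1018, 0.0641]
ee_rot: [2.195, 0.059, -2.192]
force: [-1.1, -2.2, 7.0]
width: 0.153
t10.80 pos [ 0.5406 -0.1018  0.0641] yaw -1.516 down [ 0.001 -0.    -1.   ] F [-1.1  -2.21  6.96] T [-0.669  0.308  0.221] w 0.153 q [-0.38  0.58  0.68  1.97 -0.52  0.76 -0.92]
clock: 11.1
position: [0.5408, -0.102, 0.0633]
ee_rot: [2.195, 0.059, -2.192]
force: [-0.7, -3.1, 9.2]
width: 0.149
t11.10 pos [ 0.5408 -0.102   0.0633] yaw -1.516 down [ 0.002 -0.    -1.   ] F [-0.7  -3.1   9.16] T [-0.658  0.377  0.234] w 0.149 q [-0.38  0.59  0.67  1.97 -0.52  0.76 -0.91]
```

```bash
python3 -m handwheel '[[0,0.001,0.001,0,0,0,0],[0,0,0,0,0,0,0],[0,0,0,0,0,0,0]]'
python3 -c "from h import *;st()"
python3 -m handwheel '[[0,0.001,0,0,0,0,0],[0,0,0,0,0,0,0],[0,0,0,0,0,0,0]]'
python3 -c "from h import *;st()"
```

```text
clock: 11.4
position: [0.541, -0.1022, 0.0624]
ee_rot: [2.196, 0.061, -2.192]
force: [-2.6, -1.6, 10.6]
width: 0.15
t11.40 pos [ 0.541  -0.1022  0.0624] yaw -1.516 down [ 0.002  0.001 -1.   ] F [-2.57 -1.65 10.64] T [-0.171  0.321  0.267] w 0.150 q [-0.38  0.59  0.67  1.97 -0.53  0.76 -0.91]
clock: 11.7
position: [0.5412, -0.1023, 0.0617]
ee_rot: [2.196, 0.061, -2.191]
force: [-2.1, -0.1, 12.8]
width: 0.149
t11.70 pos [ 0.5412 -0.1023  0.0617] yaw -1.516 down [ 0.002  0.001 -1.   ] F [-2.08 -0.07 12.77] T [-0.068  0.441  0.289] w 0.149 q [-0.38  0.59  0.67  1.97 -0.53  0.76 -0.91]
```

```bash
python3 -m handwheel '[[0,0.001,0,0,0,0,0],[0,0,0,0,0,0,0],[0,0,0,0,0,0,0],[0,0,0,0,0,0,0],[0,0,0,0,0,0,0],[0,0,0,0,0,0,0],[0,0,0,0,0,0,0],[0,0,0,0,0,0,0],[0,0,0,0,0,0,0],[0,0,0,0,0,0,0]]'
python3 - <<'E'
from h import *
st()
t,_=get_image("top");s,_=get_image("scene");cv2.imwrite("pics/top4.png",t);cv2.imwrite("pics/scene4.png",s)
c,im=wrist("pics/w4.png")
z=lambda im,u,v,r=25:cv2.resize(im[v-r*3//4:v+r*3//4,u-r:u+r],(400,300),interpolation=cv2.INTER_CUBIC)
cv2.imwrite("pics/z4.png",np.vstack([np.hstack([z(t,330,195,60),z(s,330,290,60)]),np.hstack([z(s,358,296,32),cv2.resize(im,(400,300))])]))
E
```

```text
clock: 12.7
position: [0.5414, -0.1025, 0.0609]
ee_rot: [2.197, 0.061, -2.191]
force: [-2.4, -0.4, 16.0]
width: 0.145
t12.70 pos [ 0.5414 -0.1025  0.0609] yaw -1.516 down [ 0.003  0.    -1.   ] F [-2.45 -0.37 15.99] T [-0.155  0.481  0.22 ] w 0.145 q [-0.38  0.59  0.67  1.97 -0.53  0.76 -0.91]
```

View pics/z4.png

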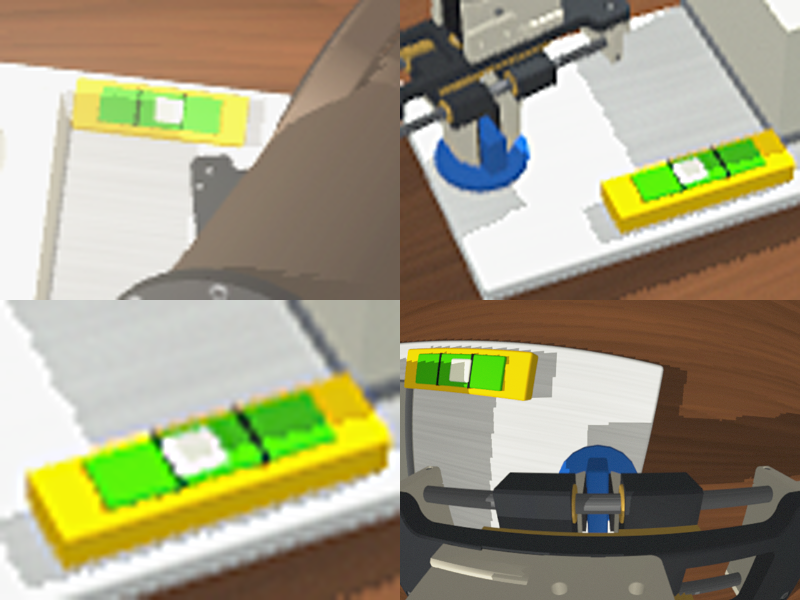

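Bubble is about 5 mm on the knob side of centre (top crop lines at 139/185 px, bubble 169). I'll check from depth that the tray really tilted 0.035 rad.

Run:
```python
from h import *
d0=np.load("pics/scene0.npy");im1,d1=get_image("scene");im0=cv2.imread("pics/scene0.png")
c=get_calibration("scene");K=c["camera_matrix"];T=c["pose"];v,u=np.mgrid[:480,:640]
def pts(im,d):
    h=cv2.cvtColor(im,cv2.COLOR_BGR2HSV);P=(np.stack([u,v,u*0+1],-1)@np.linalg.inv(K).T*d[...,None])@T[:3,:3].T+T[:3,3]
    return P,(h[...,1]<40)&(im.min(2)>140)&(d>0)
for im,d in((im0,d0),(im1,d1)):
    P,m=pts(im,d);m=m&(P[...,0]>.45)&(P[...,0]<.66)&(P[...,1]>-.14)&(P[...,1]<.06)&(P[...,2]>.03)&(P[...,2]<.07)
    Q=P[m]
    for _ in range(3):
        A=np.c_[Q[:,:2]-[.54,-.1],np.ones(len(Q))];k=np.linalg.lstsq(A,Q[:,2],rcond=None)[0];r=Q[:,2]-A@k;Q=Q[abs(r)<2.5*np.std(r)]
    hsv=cv2.cvtColor(im,cv2.COLOR_BGR2HSV);b=(hsv[...,0]>95)&(hsv[...,0]<125)&(hsv[...,1]>90)&(abs(P[...,0]-.54)<.05)&(abs(P[...,1]+.1)<.05)
    print(len(Q),"slopes/height at knob",k.round(4),"std",r.std().round(4),"blue z pct",np.percentile(P[b][:,2],[5,25,50,75,95,99]).round(4))
```

```text
4023 slopes/height at knob [-0.0091 -0.0559  0.0574] std 0.0019 blue z pct [0.0698 0.0732 0.0755 0.0926 0.104  0.1057]
3394 slopes/height at knob [-0.0064 -0.0065  0.0406] std 0.002 blue z pct [0.0525 0.0557 0.0579 0.0766 0.1589 0.2302]
```

Tilt changed by ~0.049 (more than 0.035), so the stop gives somewhat at 16 N. Turning CCW lowers the knob and will relieve some push; turn 0.3 rad, then check force and bubble.

```bash
python3 -m handwheel '[[0,0,0,0,-0.05,0,0],[0,0,0,0,-0.05,0,0],[0,0,0,0,-0.05,0,0],[0,0,0,0,-0.05,0,0],[0,0,0,0,-0.05,0,0],[0,0,0,0,-0.05,0,0],[0,0,0,0,0,0,0],[0,0,0,0,0,0,0],[0,0,0,0,0,0,0],[0,0,0,0,0,0,0]]'
python3 -m handwheel '[[0,0,0,0,0,0,0],[0,0,0,0,0,0,0],[0,0,0,0,0,0,0],[0,0,0,0,0,0,0],[0,0,0,0,0,0,0],[0,0,0,0,0,0,0],[0,0,0,0,0,0,0],[0,0,0,0,0,0,0],[0,0,0,0,0,0,0],[0,0,0,0,0,0,0]]' >/dev/null
cat >> h.py <<'E'
def bubble(tag):
    "offset (mm, + towards warmer) of bubble from mid of the lines along the vial, wrist/top/scene images"
    for n in("top","scene"):
        im,_=get_image(n);cv2.imwrite(f"pics/{n}{tag}.png",im)
        h=cv2.cvtColor(im,cv2.COLOR_BGR2HSV);b=(280,165,355,200) if n=="top" else (325,275,395,312)
        u0,v0,u1,v1=b;hh=h[v0:v1,u0:u1].astype(int);g=((hh[...,0]>38)&(hh[...,0]<75)&(hh[...,1]>110)).astype(np.uint8)
        q=cv2.morphologyEx(g,cv2.MORPH_CLOSE,np.ones((5,5)));cs,_=cv2.findContours(q,0,2);hull=cv2.convexHull(np.vstack([k for k in cs if cv2.contourArea(k)>10]))
        m=cv2.fillPoly(np.zeros_like(g),[hull],1);w=(m>0)&(hh[...,1]<90)&(hh[...,2]>150);l=(m>0)&(hh[...,2]<110)
        rng=np.arange(1);cw=np.argwhere(w)[:,::-1].mean(0)+[u0,v0]
        pw=world(n,*cw,.072);L=np.array([world(n,x+u0,y+v0,.072) for y,x in np.argwhere(l)])
        ax=np.array([np.sin(.09),np.cos(.09),0]) # tray long axis, towards warmer
        print(n,"n",w.sum(),l.sum(),"line coords rel. bubble mm",np.sort(((L-pw)@ax*1000)).round(0) if len(L) else None)
E
python3 -c "
from h import *
st();bubble('5')
s=cv2.imread('pics/scene5.png');t=cv2.imread('pics/top5.png')
z=lambda im,u,v,r=25:cv2.resize(im[v-r*3//4:v+r*3//4,u-r:u+r],(400,300),interpolation=cv2.INTER_CUBIC)
cv2.imwrite('pics/z5.png',np.hstack([z(t,318,183,32),z(s,358,296,32)]))"
```

```text
clock: 13.9
position: [0.541, -0.1021, 0.0605]
ee_rot: [2.031, 0.364, -2.027]
force: [-1.0, 0.7, 11.2]
width: 0.152
t14.90 pos [ 0.5411 -0.102   0.0605] yaw -1.216 down [ 0.002  0.001 -1.   ] F [-0.57  0.68 12.17] T [0.058 0.348 0.096] w 0.147 q [-0.32  0.57  0.59  1.97 -0.46  0.74 -0.68]
top n 65 0 line coords rel. bubble mm None
scene n 57 14 line coords rel. bubble mm [-11. -11. -11. -10. -10.  19.  19.  20.  20.  20.  21.  21.  21.  22.]
```

View pics/z5.png

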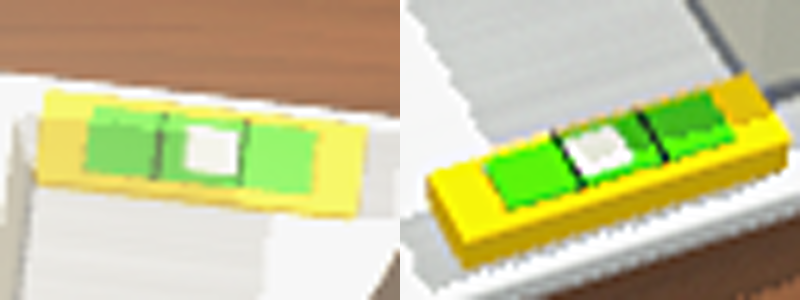

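Bubble is still ~5 mm to the knob side (scene: lines at −11/+20 mm from it), with push now 12 N. Turn 0.25 rad more while following down.

```bash
python3 -m handwheel '[[0,0.0005,0,0,-0.05,0,0],[0,0.0005,0,0,-0.05,0,0],[0,0.0005,0,0,-0.05,0,0],[0,0.0005,0,0,-0.05,0,0],[0,0,0,0,-0.05,0,0],[0,0,0,0,0,0,0],[0,0,0,0,0,0,0],[0,0,0,0,0,0,0],[0,0,0,0,0,0,0],[0,0,0,0,0,0,0]]'
python3 -m handwheel '[[0,0,0,0,0,0,0],[0,0,0,0,0,0,0],[0,0,0,0,0,0,0],[0,0,0,0,0,0,0],[0,0,0,0,0,0,0],[0,0,0,0,0,0,0],[0,0,0,0,0,0,0],[0,0,0,0,0,0,0],[0,0,0,0,0,0,0],[0,0,0,0,0,0,0]]' >/dev/null
python3 -m handwheel '[[0,0,0,0,0,0,0],[0,0,0,0,0,0,0],[0,0,0,0,0,0,0],[0,0,0,0,0,0,0],[0,0,0,0,0,0,0],[0,0,0,0,0,0,0],[0,0,0,0,0,0,0],[0,0,0,0,0,0,0],[0,0,0,0,0,0,0],[0,0,0,0,0,0,0]]' >/dev/null
python3 -c "
from h import *
st();bubble('6')
c,w=wrist('pics/w6.png');s=cv2.imread('pics/scene6.png');t=cv2.imread('pics/top6.png')
z=lambda im,u,v,r=25:cv2.resize(im[v-r*3//4:v+r*3//4,u-r:u+r],(400,300),interpolation=cv2.INTER_CUBIC)
cv2.imwrite('pics/z6.png',np.vstack([np.hstack([z(t,318,183,32),z(s,358,296,32)]),np.hstack([z(s,310,280,50),cv2.resize(w,(400,300))])]))"
```

```text
clock: 16.0
position: [0.541, -0.102, 0.0586]
ee_rot: [1.879, 0.586, -1.874]
force: [-2.1, 0.2, 12.6]
width: 0.149
t18.00 pos [ 0.541  -0.102   0.0586] yaw -0.966 down [ 0.002  0.001 -1.   ] F [-2.04  0.16 12.59] T [0.264 0.429 0.082] w 0.149 q [-0.27  0.56  0.51  1.97 -0.4   0.72 -0.48]
top n 66 0 line coords rel. bubble mm None
scene n 56 13 line coords rel. bubble mm [-17. -17. -16. -16.  13.  14.  14.  15.  15.  15.  15.  15.  16.]
```

View pics/z6.png

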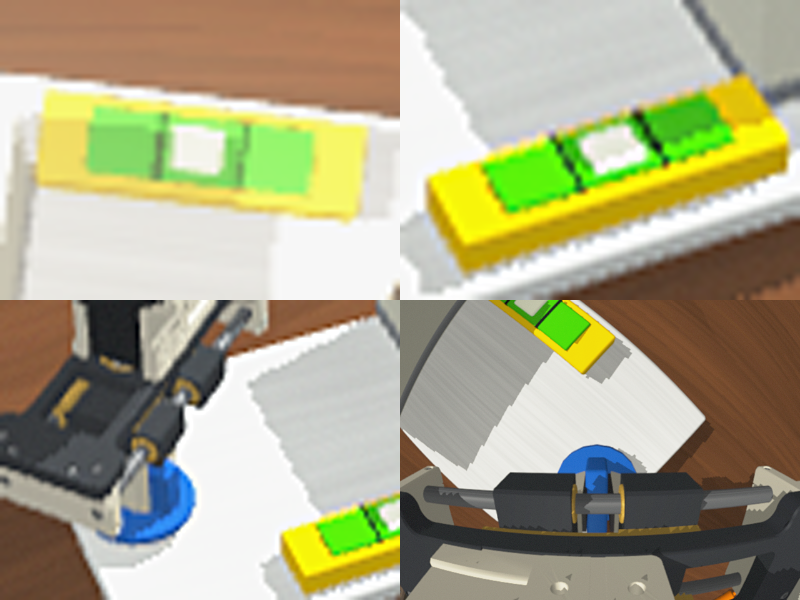

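Bubble centred within ~1 mm in both views (top crop lines 161/239, bubble 198; scene −16.5/+14.7 mm), push 12.6 N steady, knob still gripped. Handing in.

```bash
python3 -c "
from h import *
st();print(sign_off())"
```

```text
t18.15 pos [ 0.541  -0.102   0.0586] yaw -0.966 down [ 0.002  0.001 -1.   ] F [-1.6   0.7  11.75] T [0.323 0.463 0.09 ] w 0.151 q [-0.27  0.56  0.51  1.97 -0.4   0.72 -0.48]
the job is handed in; nothing more can be done
None
```

The job is handed in at 18.2 s. The timer dial is back at its zero stop, and the arm is still holding the knob pressed down with the bubble centred.

- **Timer dial:** I turned it back about 1.26 rad until the torque rose to about 0.4 N m at the stop. The wrist picture then showed the mark at the red tick, within about 0.02 rad.
- **Knob:** I gripped it with 40 N and pressed it down. I then turned it 0.55 rad counter-clockwise while keeping it pressed. The last readings showed a steady push of about 12 N.
- **Bubble:** it sits within about 1 mm of centre in both the top and scene pictures.
- **Button and other items:** I kept clear of them, but did not measure them again at the end.

**One disagreement:** pressing tilted the tray about 0.049 rad and lowered the knob about 17 mm at 16 N. The description gives 0.035 rad and 11 mm, so the stop felt softer than "firm". I judged the knob fully down from the push, which was well above the 4 to 7 N needed to press it. I did not measure the seat angle directly. The bubble also moves with push, roughly 1.5 mm per newton, so it stays centred only while this push holds.

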